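# Clamp a power module in the ratchet fixture and hold the squeeze

## Task

Throw the fixture's selector lever over into its marked (white-lined) notch, then pump the ratchet trigger (pull its cross-bar away from the jaw, let it back, repeat) until the jaw's rubber pad comes up against the finned power module, and go on squeezing gently until the pad's spring plunger is pushed about half-way in and the module is held snugly against the fixed end stop, never pushing the plunger nearly all the way in, which would crush the module. Finish while still holding the trigger there: do not let go or ease off, because the jaw springs back. Move the jaw only with the trigger, do not touch the jaw, the pad or the module, and leave everything else on the bench where it is.

Things in the scene. Friction and masses are not known exactly. Their poses are not given: they have to be found in the camera images.
- fixture: Bolted-down clamp fixture, placed anew each time: dark steel plate 155 (x) by 360 (y) by 14 mm; grey gearbox on its +y end (y = 40 to 180 mm), top 114 mm above the bench. Origin: bench height, mid-length. y is the clamping line: fixed end stop, 80 x 25 x 62 mm, at the -y end (inner face y = -145 mm); the jaw closes towards -y. The -x side faces the robot at yaw 0.
- selector_knob (a point): Centre of the black ball knob (22 mm diameter) on the selector lever, an 8 mm steel rod on the robot side of the gearbox (fixture x = -68 mm). The lever pivots at fixture y = 105 mm, 85 mm above the bench; the knob is 85 mm from the pivot, so about 163 mm above the bench in either notch, 170 mm in the middle.
- selector (a joint): Selector angle (rad); it swings along the fixture's y. 0 = unmarked notch, knob leaning to +y: ratchet disengaged, the trigger moves nothing. 0.84 = notch marked by a white line and square, knob leaning to -y (69 mm farther): ratchet engaged. A detent resists with about 4 N at the knob up to the middle (0.42), then snaps it into the other notch, where it stays. Stops just beyond both notches.
- handle_bar (a point): Centre of the trigger's cross-bar (18 mm diameter, 52 mm long along fixture x), 85 mm from the pivot: 186 mm above the bench at both ends of the stroke (42 mm along y), 189 mm midway. With the ratchet engaged, pulling it to +y (up to 10 N) drives the jaw to -y 56 mm per rad, after up to 13 mm of jaw travel lost until the pawl catches: 15 to 28 mm per full pump. Going back it slips; the jaw stays.
- jaw: Sliding jaw: bright steel block 50 mm wide, 25 mm thick, 72 mm high above the bench, on a toothed steel bar that runs into the gearbox, with the pad in front. Origin: 32 mm to +y of the free pad face, at bench height. A light brake (3 N) keeps it where it is, but holds no more than about 5 mm of pad compression: beyond that the jaw springs back when the trigger is let go.
- pad_face (a point): Centre of the front (-y) face of the round rubber pad, 28 mm diameter, 36 mm above the bench, on a brass spring plunger standing out of the jaw. It starts about 33 to 52 mm short of the module.
- pad (a joint): How far the pad's spring plunger is pushed into the jaw (m): 0 = free, 0.020 = fully in. Stiffness 600 N/m, so it tells the clamping force (half-way is 6 N). A good hold is 0.007 to 0.014; above 0.017 the module is crushed.
- module: Power module with an aluminium finned heat sink: block 50 mm (x) by 60 mm (y, along the clamping line) by 45 mm high, about 0.25 kg, loose on the base plate 1 to 5 mm off the end stop. Origin: centre of its underside; its y axis is along the fixture's. Against the end stop its origin is at fixture y = -115 mm.
- spacer: Bystander: loose brass spacer ring, 22 mm diameter, 12 mm high, on the base plate beside the module. Origin: under its centre.
- probe_a: Bystander: loose black measuring probe box, 50 x 150 x 26 mm. Origin: under its centre.
- probe_b: Bystander: a second probe box like probe_a.
- driver: Bystander: loose screwdriver, 180 mm long, lying behind the fixture. Origin: near its middle.
- plug_a: Bystander: loose orange connector plug, 60 mm long, 36 mm high, beside the fixture on the robot side. Origin: under its centre.
- plug_b: Bystander: another orange plug like plug_a, farther left.
- trigger: The ratchet trigger: upright steel stem (14 x 6 mm) from the gearbox with a black cross-bar on top. Origin on its pivot at fixture x = 20, y = 90 mm, 104 mm above the bench; its z axis runs up the stem, its x axis is the fixture's. At rest it leans 0.25 rad to -y; a full stroke is a pull of the bar to +y, ending 0.25 rad to +y (hard stops). A light spring (1 to 2.5 N at the bar) returns it.
Not all that is in view belongs to the job. Of the things that look like the module, the smallest one is meant.

How it is judged:
By the outcome, as a careful person would: the job done as asked, in the order asked, and still so for the second after the job is handed in, while the arm keeps its last pose, push and grip.
It also fails if it takes over 72 s, if anything falls off the work surface, if the arm or the gripper's body presses on something with over 40 N, if the wrist force passes 120 N, or if a joint passes its speed limit or range.

## Robot

A 7-joint arm with a two-finger parallel gripper is mounted at the origin on the work surface. World frame = base frame: x ahead of the robot, y to its left, z up, the work surface at z = 0. Lengths are in mm, angles in degrees, forces in N, time in s.
With the tool pointing down it reaches from about 425 to 875 mm from the base axis. Payload 8.4 kg.
Tool frame: the origin (TCP) lies between the finger pads; the fingertips stand 17 mm ahead of it and the grasp point (between the pads) lies 2 mm behind it; z points along the fingers, y is the line along which they close (so a half turn about z gives the same grasp; the last joint's range is limited). The gripper opens to 87 mm and grips with 3 to 60 N. Pads are 19 mm wide; open, the fingers measure 117 mm over their backs; the gripper's body (75 mm by 190 mm) begins 51 mm behind the grasp point.
Start: joints at [59.462, 19.091, 2.286, 83.961, -0.768, 76.965, -3.352], TCP at [273.184, -589.774, 218.246] pointing down, gripper open.
Joint ranges: [-147.57, 147.57], [-21.85, 119.76], [-74.77, 79.35], [14.55, 137.4], [-85.83, 265.84], [4.83, 119.75], [-152.11, 152.11]. Speed limits (degrees/s): [127.2, 127.2, 159.86, 159.86, 180, 180, 180].

## Interface

Orientations are given as [roll, pitch, yaw] about the fixed x, y, z axes, in that order (R = Rz(yaw) Ry(pitch) Rx(roll)).
In Python, from cell import ctrl gives the robot as it stands.
- The arm moves only by the shell command python3 -m pendant 'ROWS' [OPENING]. ROWS is JSON, a list of rows, each a list of 2 entries, a list of its own where there are three numbers: the shift along the tool's x, y, z in mm, then the turn about the tool's z in degrees. In form: [[[x, y, z], roll], ...]. A call has exactly 10 rows; each row is the pose to reach, as a shift and turn from the pose commanded when the call began, along the tool's axes at that moment; what a row does not reach only later rows make up. A row lasts 1/10 s, in which the tool goes at most 50 mm and 8.59 degrees, less where a joint would pass 70% of its speed; a pose out of reach is approached as far as the arm can. A call with a gripper value outside its range is refused whole. OPENING is the opening in per cent of the stroke, from 0 (shut) to 100 (fully open), set as the call begins (- or left out, the last holds). The fingers move at their own pace and stop on an object; the grip force is fixed at half the most. Time passes only in rows, so rows that repeat a pose let the fingers close, or fill a call up. It gives the time, the measured TCP pose, the force, the opening and the grip force at its end, in the units of the state.
- ctrl.state(): the state, without advancing time (a new reading comes with each control period).
- ctrl.get_image(name): name is "side" or "top"; returns a dict with "img" (480x640x3 uint8, red, green, blue), "fx", "fy", "cx", "cy" (pixels), "distortion" ([k1, k2, p1, p2, k3] as OpenCV has them; the pictures are not rectified), "R" (3x3) and "t" (3): a world point X has camera coordinates R X + t. Camera axes: x right, y down, z forward; pixel columns grow to the right and rows downward; lengths in mm; the calibration is good to about 2 mm. A picture is of the moment at which its call begins. There is no depth.
- ctrl.close_job(): hands the job in; it is judged then, once.
The state is a dict: "time": time; "joint_pos": joint angles; "qvel": joint speeds; "joint_efforts": joint torques, N m; "eef_pos": TCP position; "orientation": TCP orientation; "contact_force": force on the tool from outside, world axes, zero at the start; "torque": the same for the moment, N m; "grip_width": finger opening in mm; "gripper_force": force on a finger pad.
Only numpy, scipy, OpenCV 4.12 (cv2) and the standard library are available. Lean on these libraries where they do the work, as an engineer would, in place of code of your own. Each camera call takes 0.05 s, during which the arm holds its last target. There are 200 camera calls.

## Working session

There is one attempt and no reset: what is moved stays moved. The work goes in short steps, Python scripts to look and compute and a shell command to move; the robot and the scene stay as the last step left them, time stands still between calls to the robot, and variables do not carry over. Pictures are saved under pics/ and viewed, at most 10 in all, crops included, and the job is handed in when it is done.

```bash
mkdir -p pics; ls; cat > h.py <<'E'
import numpy as np, cv2
from cell import ctrl
def cam(n):
    d=ctrl.get_image(n); d['K']=np.array([[d['fx'],0,d['cx']],[0,d['fy'],d['cy']],[0,0,1.]]); d['D']=np.array(d['distortion'],float)
    d['R']=np.array(d['R'],float); d['t']=np.array(d['t'],float); return d
def save(d,n,crop=None,s=1):
    im=d['img'][:,:,::-1]
    if crop: x0,y0,x1,y1=crop; im=im[y0:y1,x0:x1]
    cv2.imwrite('pics/'+n,cv2.resize(im,None,fx=s,fy=s,interpolation=cv2.INTER_CUBIC))
def ray(d,uv):
    p=cv2.undistortPoints(np.array([[uv]],float),d['K'],d['D'])[0,0]
    return -d['R'].T@d['t'], d['R'].T@np.array([p[0],p[1],1])
def onz(d,uv,z):
    c,v=ray(d,uv); return c+v*(z-c[2])/v[2]
def tri(d1,u1,d2,u2):
    c1,v1=ray(d1,u1);c2,v2=ray(d2,u2)
    s=np.linalg.lstsq(np.c_[v1,-v2],c2-c1,rcond=None)[0]
    a=c1+v1*s[0];b=c2+v2*s[1]; return (a+b)/2,np.linalg.norm(a-b)
def proj(d,X):
    return cv2.projectPoints(np.array(X,float).reshape(-1,3),cv2.Rodrigues(d['R'])[0],d['t'],d['K'],d['D'])[0][:,0]
E
python3 - <<'E'
from h import *
for n in('top','side'):
    d=cam(n); save(d,n+'0.png'); print(n,-d['R'].T@d['t'],d['R'][2])
print(ctrl.state())
E
```

```text
pics
top [ 449.02879401  -83.10470759 1434.89728763] [ 0.1098258   0.00178346 -0.99394925]
side [ 98.4487999  657.02197082 618.82417514] [ 0.50574235 -0.71886185 -0.47693009]
{'time': 0.1, 'joint_pos': array([59.46294456, 19.12901699,  2.28399939, 84.00648387, -0.76775781,
       76.9662301 , -3.35336189]), 'qvel': array([ 0.06643779, -0.05857278, -0.20694953, -0.08100241, -0.07153404,
       -0.00956184, -0.07225177]), 'joint_efforts': array([ 4.14822396e-03, -6.57809687e+01,  1.34025201e+00, -4.04711580e+01,
       -5.95324533e-02,  4.09258471e-02,  9.71191776e-05]), 'eef_pos': array([ 272.9881709 , -589.40934271,  217.42914235]), 'orientation': array([-1.79913683e+02,  5.62522731e-03,  2.48514029e+01]), 'contact_force': array([-0.40779905,  0.4600653 ,  0.10146845]), 'torque': array([ 0.01800314,  0.01822116, -0.04426827]), 'gripper_force': 0.0, 'grip_width': 87.04454290239102}
```

View pics/top0.png

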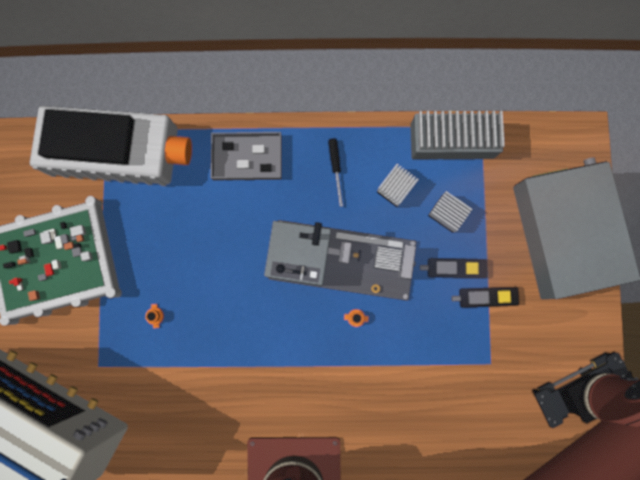

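View pics/side0.png

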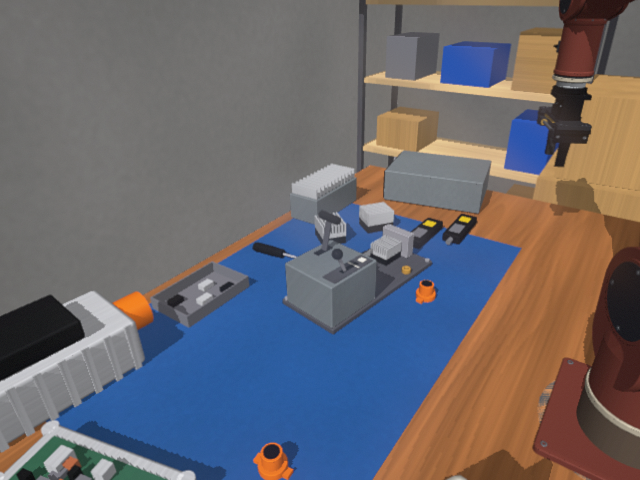

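The top view shows the fixture around (340,262), with the gearbox on its left (+y) end. Four finned blocks look like the module: (389,258) on the fixture, (398,185) and (451,211) loose, and (458,135) large. The one on the plate is the smallest and sits on the clamping line, so it fits. I'll enlarge to confirm.

```bash
python3 - <<'E'
from h import *
d=cam('top'); save(d,'topc.png',(255,160,480,310),3.5)
d=cam('side'); save(d,'sidec.png',(270,195,450,335),4.4)
E
```

```text
(no output)
```

View pics/topc.png

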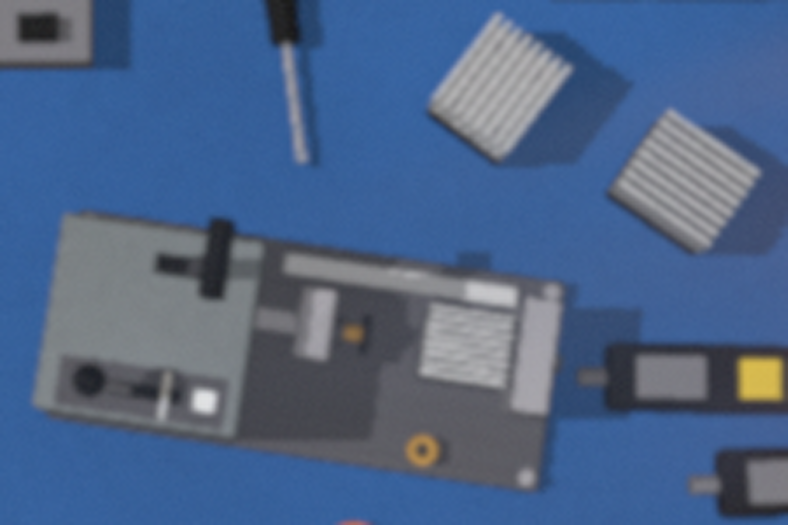

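View pics/sidec.png

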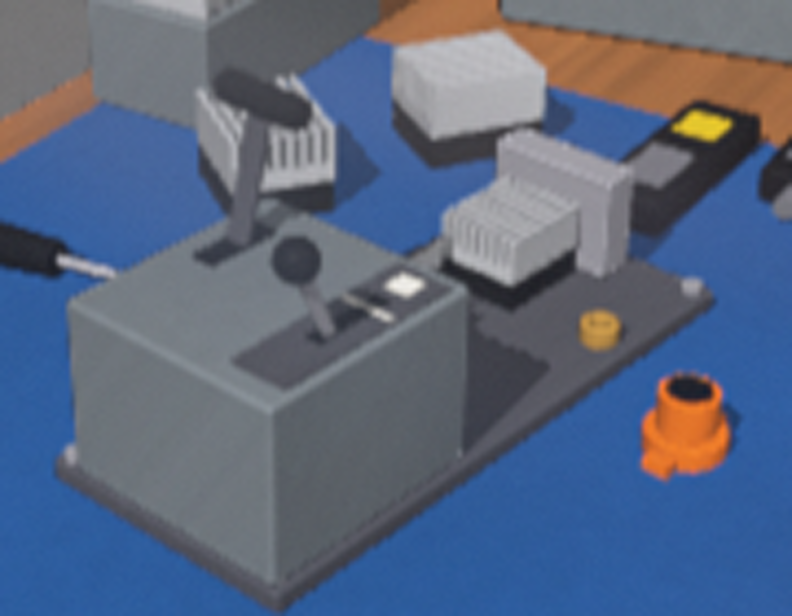

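The crops confirm it: the plate's finned block (crop 467,345) is the smallest and lies between the pad and end stop. The knob is at top crop (89,380) and side crop (297,259). The bar is at (216,258) and (263,98).

```bash
python3 - <<'E'
from h import *
t=cam('top');s=cam('side')
T=lambda x,y:(255+x/3.5,160+y/3.5); S=lambda x,y:(270+x/4.4,195+y/4.4)
k=tri(t,T(89,380),s,S(297,259)); b=tri(t,T(216,258),s,S(263,98)); print('knob',k,'bar',b)
g=[onz(t,T(*p),114) for p in((68,215),(262,243),(232,437),(35,408))]
for p in g: print(p)
a=g[0]-g[1]+g[3]-g[2]; yaw=np.degrees(np.arctan2(-a[0],a[1])); print('yaw',yaw)
p2=onz(t,T(565,285),14);p3=onz(t,T(537,490),14);e=p2-p3;print('end edge yaw',np.degrees(np.arctan2(e[1],e[0])),np.linalg.norm(e))
# origin: gearbox centre at fixture (0,110) 
y=np.radians(yaw); R=np.array([[np.cos(y),-np.sin(y)],[np.sin(y),np.cos(y)]])
gc=np.mean(g,0)[:2]; o=gc-R@[0,110]; print('o gearbox',o,'o plate',(p2+p3)[:2]/2-R@[0,-180])
for n,q in(('knob',k),('bar',b)): print(n,R.T@(q[0][:2]-o))
print('pad face y',(R.T@(onz(t,T(372,335),36)[:2]-o)), 'module', R.T@(onz(t,T(467,345),45+14)[:2]-o))
E
```

```text
knob (array([527.11769938,  17.22319097, 161.43577419]), np.float64(1.9247635056449286)) bar (array([602.8960444 , -66.5550833 , 185.39623763]), np.float64(1.2066031754821744))
[641.6923605   34.54516623 114.        ]
[621.07439108 -97.27143881 114.        ]
[489.8603715  -75.61244217 114.        ]
[510.63880053  56.90799113 114.        ]
yaw -8.900491444315174
end edge yaw -9.297194349708015 150.56907693953968
o gearbox [ 548.79740626 -129.03312016] o plate [ 554.48087128 -129.12675715]
knob [-44.04726131 141.14091188]
bar [43.78068082 70.09578964]
pad face y [ 22.33906402 -44.09916448] module [  22.88362787 -110.05441317]
```

```bash
python3 -m pendant '[[[0,0,-50],0],[[20,-20,-80],0],[[57,-52,-82],5],[[95,-87,-82],10],[[132,-121,-82],15],[[169,-155,-82],20],[[206,-188,-82],25],[[243,-222,-82],30],[[280,-256,-82],34],[[317,-290,-82],34]]' 52
python3 -m pendant '[[[37,-34,0],0],[[74,-67,0],0],[[111,-101,0],0],[[148,-135,0],0],[[168,-154,0],0],[[168,-154,0],0],[[168,-154,0],0],[[168,-154,0],0],[[168,-154,0],0],[[168,-154,0],0]]'
```

```text
time: 1.3
eef_pos: [438.3, -193.7, 300.5]
orientation: [180.0, -0.0, -9.3]
contact_force: [1.0, 0.1, -0.8]
grip_width: 45.3
gripper_force: 0.0
time: 2.3
eef_pos: [627.9, -71.3, 300.8]
orientation: [180.0, -0.0, -9.2]
contact_force: [-0.3, -0.4, 0.1]
grip_width: 45.5
gripper_force: 0.0
```

```bash
python3 -m pendant '[[[-42,-26,0],0],[[-84,-52,0],0],[[-114,-71,0],0],[[-114,-71,20],0],[[-114,-71,50],0],[[-114,-71,80],0],[[-114,-71,80],0],[[-114,-71,80],0],[[-114,-71,80],0],[[-114,-71,80],0]]'
python3 - <<'E'
from h import *
s=cam('side');t=cam('top')
a=cv2.resize(s['img'][150:330,260:420],None,fx=3.3,fy=3.3);b=cv2.resize(t['img'][200:320,240:360],None,fx=2.25,fy=2.25)
im=np.zeros((594,800,3),np.uint8);im[:,:528]=a[:594,:528];im[:270,529:529+270]=b[:270,:270]
cv2.imwrite('pics/c1.png',im[:,:,::-1])
E
```

```text
time: 3.3
eef_pos: [527.9, 17.9, 221.9]
orientation: [-180.0, -0.1, -9.2]
contact_force: [0.1, 0.3, 0.3]
grip_width: 45.2
gripper_force: 0.0
```

View pics/c1.png

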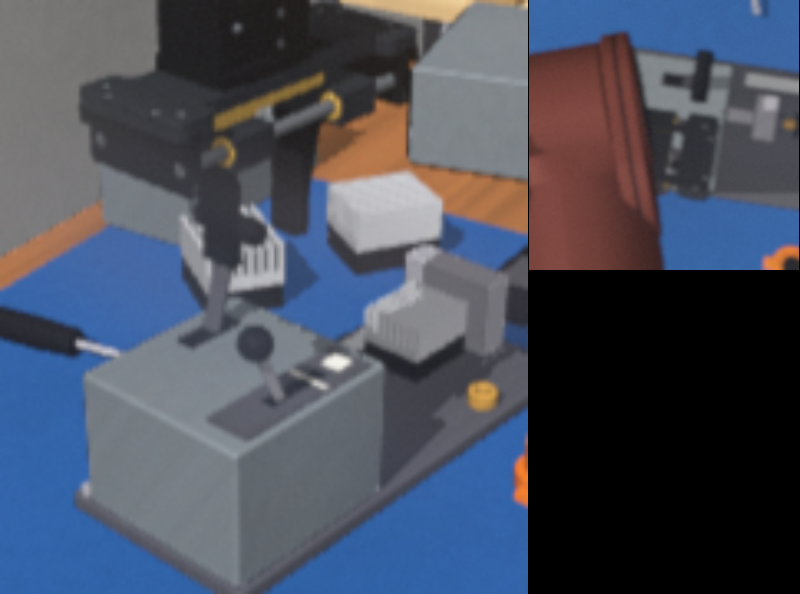

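The fingers are above the knob, at (255,343) in the composite, and centred on it along the clamping line. Next I lower them and push towards -y.

```bash
python3 -m pendant '[[[0,0,20],0],[[0,0,40],0],[[0,0,57],0],[[0,0,57],0],[[0,8,57],0],[[0,16,57],0],[[0,24,57],0],[[0,32,57],0],[[0,40,57],0],[[0,46,57],0]]'
python3 -m pendant '[[[0,8,0],0],[[0,16,0],0],[[0,24,0],0],[[0,32,0],0],[[0,32,0],0],[[0,32,0],0],[[0,20,-10],0],[[0,20,-30],0],[[0,20,-60],0],[[0,20,-90],0]]'
python3 - <<'E'
from h import *
t=cam('top')
s=cam('side'); save(s,'c2.png',(270,195,450,335),3)
E
```

```text
time: 4.4
eef_pos: [522.6, -22.8, 170.7]
orientation: [-179.7, -0.4, -8.9]
contact_force: [-18.8, 13.6, 53.7]
grip_width: 45.6
gripper_force: 22.5
time: 5.4
eef_pos: [516.5, -45.5, 254.8]
orientation: [-180.0, 0.0, -9.0]
contact_force: [0.1, 0.6, 0.3]
grip_width: 45.6
gripper_force: 0.0
```

View pics/c2.png

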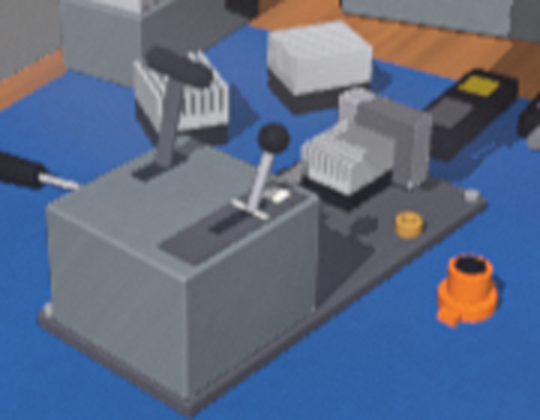

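The knob is now at (273,137) by the white square, so the ratchet is engaged. Next is the cross-bar, approached gently.

```bash
python3 -m pendant '[[[40,3,0],0],[[80,7,0],0],[[89,7,0],0],[[89,7,0],0],[[89,7,10],0],[[89,7,20],0],[[89,7,30],0],[[89,7,40],0],[[89,7,45],0],[[89,7,45],0]]' 42
python3 -m pendant '[[[0,0,2],0],[[0,0,4],0],[[0,0,6],0],[[0,0,8],0],[[0,0,10],0],[[0,0,12],0],[[0,0,14],0],[[0,0,15],0],[[0,0,15],0],[[0,0,15],0]]'
python3 - <<'E'
from h import *
t=cam('top')
s=cam('side')
a=cv2.resize(s['img'][170:300,270:430],None,fx=3.3,fy=3.3);b=cv2.resize(t['img'][200:320,300:420],None,fx=2.25,fy=2.25)
im=np.zeros((430,800,3),np.uint8);im[:a.shape[0],:528]=a[:,:528];im[:270,529:529+270]=b
cv2.imwrite('pics/c3.png',im[:,:,::-1])
E
```

```text
time: 6.5
eef_pos: [602.7, -68.4, 207.3]
orientation: [180.0, 0.1, -9.2]
contact_force: [0.1, -0.0, -0.1]
grip_width: 36.5
gripper_force: 0.0
time: 7.5
eef_pos: [603.4, -68.3, 193.3]
orientation: [-180.0, -0.0, -9.1]
contact_force: [0.1, -0.3, -0.0]
grip_width: 36.6
gripper_force: 0.0
```

View pics/c3.png

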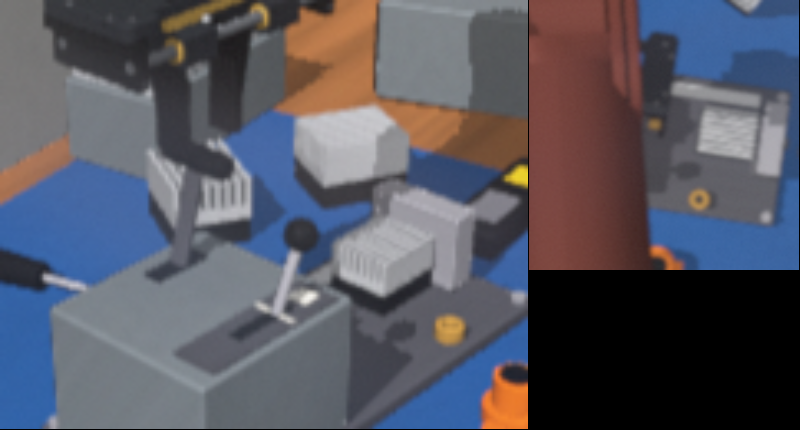

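The fingers straddle the bar, at (205,160). First pull.

```bash
python3 -m pendant '[[[0,-5,0],0],[[0,-10,0],0],[[0,-15,0],0],[[0,-20,0],0],[[0,-25,0],0],[[0,-30,0],0],[[0,-34,0],0],[[0,-37,0],0],[[0,-38,0],0],[[0,-38,0],0]]'
python3 -m pendant '[[[0,-2,0],0],[[0,-4,0],0],[[0,-6,0],0],[[0,-8,0],0],[[0,-9,0],0],[[0,-10,0],0],[[0,-10,0],0],[[0,-10,0],0],[[0,-10,0],0],[[0,-10,0],0]]'
python3 - <<'E'
from h import *
t=cam('top'); save(t,'t1.png',(320,210,430,310),5)
E
```

```text
time: 8.6
eef_pos: [609.4, -30.8, 193.3]
orientation: [-180.0, 0.0, -9.1]
contact_force: [-0.9, -0.6, 0.0]
grip_width: 36.7
gripper_force: 0.0
time: 9.6
eef_pos: [611.0, -21.1, 193.3]
orientation: [180.0, -0.0, -9.2]
contact_force: [0.1, 0.6, -0.2]
grip_width: 36.6
gripper_force: 0.0
```

View pics/t1.png

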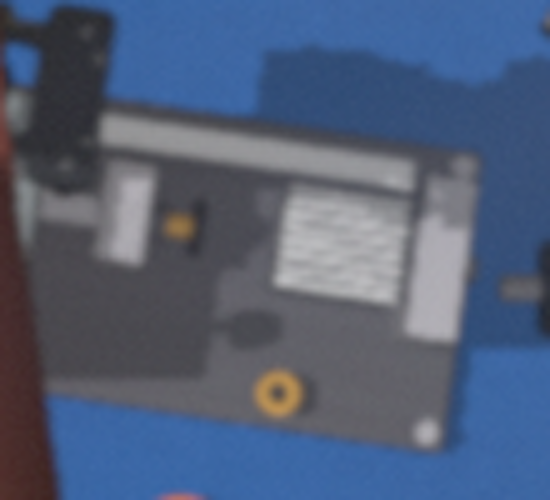

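The jaw (crop 130,215) and pad (198,228) have not moved, and there is no force on the tool. I'll check the side view to see where the bar went.

```bash
python3 - <<'E'
from h import *
s=cam('side'); st=ctrl.state(); print(st['eef_pos'],st['contact_force'])
im=s['img'].copy()
def P(X): return proj(s,X)
y=np.radians(-9.1);R=np.array([[np.cos(y),-np.sin(y)],[np.sin(y),np.cos(y)]])
e=st['eef_pos']
for w in(18.3,-18.3): print('tip',P([*(e[:2]+R@[0,w]),e[2]-17]))
save(s,'c4.png',(280,150,410,280),4.6)
E
```

```text
[610.95686537 -21.00962171 193.25787265] [-0.10553553  0.28155645  0.27524263]
tip [[308.07079478 231.58384201]]
tip [[320.6490837  225.50210815]]
```

View pics/c4.png

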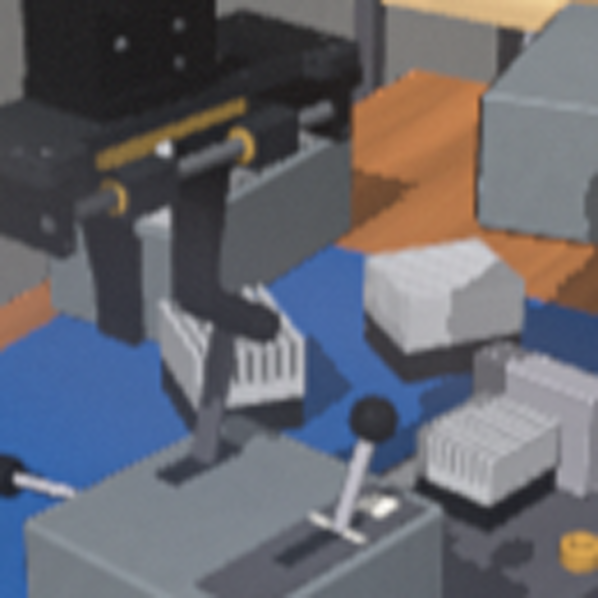

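The bar has not moved: its end is at (265,325), the same as before. The finger tips show about 8 px (about 18 mm) higher than predicted, so the fingers probably passed over it. I'll check the tool's projections before going lower.

```bash
python3 - <<'E'
from h import *
t=cam('top');s=cam('side');e=ctrl.state()['eef_pos']
y=np.radians(-9.1);R=np.array([[np.cos(y),-np.sin(y)],[np.sin(y),np.cos(y)]])
W=lambda x,yy,z:[*(e[:2]+R@[x,yy]),e[2]+z]
for yy in(-95,):
  for x in(-37,37):
    print('body end top crop',(proj(t,W(x,yy,53))[0]-[320,210])*5)
for n,yy in(('+y',26),('-y',-26)):
  for z in(-17,0,40):
    print(n,z,'side crop c4',(proj(s,W(0,yy,z))[0]-[280,150])*4.6)
for yy in(95,-95):
  for x in(-37,): print('body side',yy,(proj(s,W(x,yy,53))[0]-[280,150])*4.6)
b=[602.9,-66.6,186]
print('bar end pred c4',[(proj(s,[*(np.array(b[:2])+R@[x,0]),186])[0]-[280,150])*4.6 for x in(-26,0,26)])
E
```

```text
body end top crop [ 81.26958352 200.3241926 ]
body end top crop [106.37906912  30.39674421]
+y -17 side crop c4 [116.61789507 381.32754288]
+y 0 side crop c4 [115.09300049 347.10248973]
+y 40 side crop c4 [111.40079785 264.18248454]
-y -17 side crop c4 [198.83493822 341.57493437]
-y 0 side crop c4 [198.05152856 308.17671222]
-y 40 side crop c4 [196.15591911 227.34285253]
body side 95 [ 48.16297097 315.71016951]
body side -95 [361.00813571 176.74869761]
bar end pred c4 [array([271.81224401, 325.29025346]), array([230.28550104, 308.3804505 ]), array([190.08605756, 292.01189277])]
```

```bash
python3 -m pendant '[[[0,10,-8],0],[[0,25,-8],0],[[0,40,-8],0],[[0,48,-8],0],[[0,48,-4],0],[[0,48,0],0],[[0,48,3],0],[[0,48,6],0],[[0,48,8],0],[[0,48,8],0]]'
python3 -m pendant '[[[0,0,1],0],[[0,0,2],0],[[0,0,3],0],[[0,0,4],0],[[0,0,5],0],[[0,0,6],0],[[0,0,7],0],[[0,0,8],0],[[0,0,8],0],[[0,0,8],0]]'
python3 -m pendant '[[[0,-2,0],0],[[0,-4,0],0],[[0,-6,0],0],[[0,-8,0],0],[[0,-10,0],0],[[0,-12,0],0],[[0,-14,0],0],[[0,-16,0],0],[[0,-17,0],0],[[0,-17,0],0]]'
```

```text
time: 10.8
eef_pos: [603.2, -68.0, 184.9]
orientation: [-180.0, 0.0, -9.1]
contact_force: [1.0, 0.2, -0.0]
grip_width: 36.9
gripper_force: 0.0
time: 11.8
eef_pos: [603.4, -68.3, 177.3]
orientation: [-180.0, -0.0, -9.1]
contact_force: [-0.6, -0.3, 0.2]
grip_width: 36.5
gripper_force: 0.0
time: 12.8
eef_pos: [606.1, -51.5, 177.3]
orientation: [-180.0, -0.0, -9.1]
contact_force: [-0.2, -1.6, 2.2]
grip_width: 36.2
gripper_force: 0.6
```

Contact now: about 1.6 N against the pull. I'll go a little deeper and continue.

```bash
python3 -m pendant '[[[0,0,2],0],[[0,0,4],0],[[0,0,5],0],[[0,-3,5],0],[[0,-6,5],0],[[0,-9,5],0],[[0,-12,5],0],[[0,-15,5],0],[[0,-17,5],0],[[0,-17,5],0]]'
python3 - <<'E'
from h import *
t=cam('top');s=cam('side')
g=cv2.cvtColor(t['img'],cv2.COLOR_RGB2HSV)
m=cv2.inRange(g,(8,110,60),(25,255,255))
n,l,st,c=cv2.connectedComponentsWithStats(m[235:280,330:400])
print([(a[4],(b+[330,235]).round(1)) for a,b in zip(st[1:],c[1:]) if a[4]>2])
sub=t['img'][240:275:4,340:410:3].mean(2).astype(int); print(sub)
E
```

```text
time: 13.8
eef_pos: [608.9, -34.6, 172.5]
orientation: [180.0, -0.0, -9.1]
contact_force: [-0.1, -3.5, 3.1]
grip_width: 36.9
gripper_force: 1.7
[(np.int32(11), array([357., 255.]))]
[[ 52  67  76 100 114 127 137 145 148 149 151 151 152 149 143 140 128 112
  100  91  83  78  79  78]
 [ 63  52 112 123 100  73  73  74  73  77  80  93 103 116 132 142 146 150
  150 150 151  99  91  87]
 [ 60  85 171 172  96  75  76  76  77  77  77  79  81 127 130 121 110 105
   95  93  97  83 122 127]
 [110 149 171 164  77  76  75  53  76  76  76  94 120 180 169 161 162 141
  139 138 127  84 124 126]
 [ 95 153 174 154  76 101 102  61  75  77  77  77 135 178 176 172 166 174
  168 169 162 128 161 144]
 [102 164 168 141  76  75  67  67  77  76  82  87 159 185 175 173 179 175
  170 175 136 150 174 174]
 [ 77  77  80  78  76  77  76  77  85  96  99  99 169 178 172 168 174 174
  169 176 134 159 176 174]
 [ 76  77  76  76  80  77  78  79  99 102 102  97  98 113 137 155 172 175
  175 180 115 171 176 175]
 [ 77  75  75  75  76  77  77  77  96  89  83  85  96 101 101 101 102  99
   97 100 117 172 177 174]]
```

```bash
cat >> h.py <<'E'
O=np.array([602.9,-66.6]); _y=np.radians(-9.1); RF=np.array([[np.cos(_y),-np.sin(_y)],[np.sin(_y),np.cos(_y)]]); O=O-RF@[20,69]
def look():
    # profiles along the fixture y line as seen from the top, averaged over a few images
    t=[cam('top') for _ in range(2)]; im=np.mean([d['img'].astype(np.float32) for d in t],0); d=t[0]
    def prof(x,z,ys):
        P=proj(d,[[*(O+RF@[xx,y]),z] for xx in x for y in ys]).astype(np.float32).reshape(len(x),len(ys),2)
        return cv2.remap(im,P[...,0],P[...,1],cv2.INTER_LINEAR).mean(0)
    def edge(p,ys,lo,hi,sgn):
        g=sgn*np.gradient(np.convolve(p,np.ones(5)/5,'same')); k=(ys>lo)&(ys<hi); i=np.where(k)[0][g[k].argmax()]
        w=np.clip(g[i-4:i+5],0,None); return (w*ys[i-4:i+5]).sum()/w.sum(), g[i]
    ys=np.arange(-150,30,.5)
    j=prof(np.arange(-20,0,2.),72,ys).mean(1); m=prof(np.arange(-20,20,2.),59,ys).mean(1)
    pr=prof([-3,0,3.],36,ys); br=(pr[:,0]-pr[:,2]).clip(15)-15
    me=edge(m,ys,-98,-70,-1); ms=edge(m,ys,-150,-130,-1)
    je=edge(j,ys,me[0]+8,20,1)
    k=(ys>me[0]+3)&(ys<je[0]+25)
    print('jaw front %.1f(%.1f) module back %.1f(%.1f)'%(*je,*me),'gap %.1f'%(je[0]-me[0]))
    kk=(ys>me[0]-4)&(ys<me[0]+60); print('brass c %.1f sum %.0f'%((br*ys)[kk].sum()/br[kk].sum(),br[kk].sum()), 'z36:',pr.mean(1)[::8].astype(int)[8:34])
E
python3 -m pendant '[[[0,-3,0],0],[[0,-6,0],0],[[0,-9,0],0],[[0,-12,0],0],[[0,-14,0],0],[[0,-16,0],0],[[0,-17,0],0],[[0,-18,0],0],[[0,-18,0],0],[[0,-18,0],0]]'
python3 -c 'from h import *; look()'
```

```text
time: 14.9
eef_pos: [611.6, -17.1, 172.1]
orientation: [-180.0, 0.0, -9.2]
contact_force: [2.1, -4.6, -0.4]
grip_width: 36.1
gripper_force: 1.9
jaw front -28.4(6.7) module back -79.0(7.2) gap 50.6
brass c -45.3 sum 970 z36: [170 172 175 177 179 181 182 181 175 142  89  77  77  78  76  66  65  89
 103 101  86  78 117 160 170 170]
```

The jaw moves, and about 19 mm of free travel remains. Return and second pump.

```bash
python3 -m pendant '[[[0,6,0],0],[[0,12,0],0],[[0,18,0],0],[[0,24,0],0],[[0,30,0],0],[[0,36,0],0],[[0,40,0],0],[[0,43,0],0],[[0,43,0],0],[[0,43,0],0]]'
python3 -c 'from h import *; look()'
python3 -m pendant '[[[0,-4,0],0],[[0,-8,0],0],[[0,-12,0],0],[[0,-16,0],0],[[0,-20,0],0],[[0,-24,0],0],[[0,-27,0],0],[[0,-30,0],0],[[0,-30,0],0],[[0,-30,0],0]]'
python3 -c 'from h import *; look()'
```

```text
time: 16.0
eef_pos: [604.9, -59.1, 172.4]
orientation: [-180.0, -0.0, -9.1]
contact_force: [-0.1, 0.8, 1.2]
grip_width: 36.6
gripper_force: 0.0
jaw front -28.4(6.7) module back -79.0(6.8) gap 50.6
brass c -45.3 sum 1024 z36: [169 171 174 176 178 180 181 180 174 141  88  76  77  77  75  65  64  88
 102 100  85  77 114 155 160 156]
time: 17.1
eef_pos: [609.7, -29.8, 172.3]
orientation: [-180.0, -0.0, -9.1]
contact_force: [0.2, -3.6, 2.2]
grip_width: 36.6
gripper_force: 1.5
jaw front -33.0(6.7) module back -79.0(7.3) gap 46.1
brass c -50.1 sum 961 z36: [170 172 174 177 179 181 181 181 175 141  88  77  78  76  65  69  94 104
  98  82  83 127 163 169 170 171]
```

```bash
python3 -m pendant '[[[0,-2,0],0],[[0,-4,0],0],[[0,-6,0],0],[[0,-8,0],0],[[0,-10,0],0],[[0,-12,0],0],[[0,-13,0],0],[[0,-13,0],0],[[0,-13,0],0],[[0,-13,0],0]]'
python3 -c 'from h import *; look()'
python3 -m pendant '[[[0,6,0],0],[[0,12,0],0],[[0,18,0],0],[[0,24,0],0],[[0,30,0],0],[[0,36,0],0],[[0,40,0],0],[[0,43,0],0],[[0,43,0],0],[[0,43,0],0]]'
python3 -m pendant '[[[0,-3,0],0],[[0,-6,0],0],[[0,-9,0],0],[[0,-12,0],0],[[0,-15,0],0],[[0,-18,0],0],[[0,-20,0],0],[[0,-22,0],0],[[0,-22,0],0],[[0,-22,0],0]]'
python3 -c 'from h import *; look()'
```

```text
time: 18.2
eef_pos: [611.5, -17.0, 172.1]
orientation: [-180.0, 0.0, -9.1]
contact_force: [2.3, -3.6, -1.1]
grip_width: 36.8
gripper_force: 1.7
jaw front -41.5(6.7) module back -79.0(7.3) gap 37.6
brass c -58.5 sum 930 z36: [170 173 175 177 179 181 182 181 175 141  88  75  64  72  96 104  98  82
  89 137 166 169 170 172 169 140]
time: 19.3
eef_pos: [604.8, -59.2, 172.3]
orientation: [-180.0, -0.0, -9.1]
contact_force: [0.1, -0.4, 0.8]
grip_width: 36.4
gripper_force: 0.0
time: 20.3
eef_pos: [608.3, -37.8, 172.2]
orientation: [180.0, 0.0, -9.1]
contact_force: [-0.2, -1.8, 0.7]
grip_width: 36.8
gripper_force: 0.9
jaw front -41.5(6.7) module back -79.1(7.0) gap 37.6
brass c -58.5 sum 951 z36: [170 172 175 177 179 181 181 180 175 140  87  74  64  72  96 104  98  81
  88 137 166 169 169 171 167 139]
```

```bash
python3 -m pendant '[[[0,-2,0],0],[[0,-4,0],0],[[0,-6,0],0],[[0,-8,0],0],[[0,-9,0],0],[[0,-10,0],0],[[0,-11,0],0],[[0,-11,0],0],[[0,-11,0],0],[[0,-11,0],0]]'
python3 -c 'from h import *; look()'
python3 -m pendant '[[[0,-2,0],0],[[0,-4,0],0],[[0,-6,0],0],[[0,-8,0],0],[[0,-9,0],0],[[0,-10,0],0],[[0,-10,0],0],[[0,-10,0],0],[[0,-10,0],0],[[0,-10,0],0]]'
python3 -c 'from h import *; look()'
```

```text
time: 21.4
eef_pos: [610.1, -26.8, 172.3]
orientation: [-180.0, -0.0, -9.1]
contact_force: [-0.2, -4.6, 2.7]
grip_width: 36.5
gripper_force: 1.7
jaw front -47.9(6.7) module back -79.0(7.6) gap 31.1
brass c -64.9 sum 881 z36: [170 172 174 177 179 181 181 180 172 130  74  64  87 102 101  88  79 115
 158 169 169 171 171 154 125 122]
time: 22.5
eef_pos: [611.6, -17.1, 172.0]
orientation: [180.0, 0.0, -9.2]
contact_force: [1.3, -3.7, -0.7]
grip_width: 36.5
gripper_force: 2.2
jaw front -54.0(6.6) module back -80.0(7.7) gap 26.0
brass c -70.6 sum 765 z36: [170 172 175 177 179 181 178 169 157 112  74  93 104  96  80  98 147 167
 169 170 171 166 150 139 125 123]
```

The pad has reached the module, which moved 1 mm. The plunger is barely compressed. Last pump next, in small steps.

```bash
python3 -m pendant '[[[0,6,0],0],[[0,12,0],0],[[0,18,0],0],[[0,24,0],0],[[0,30,0],0],[[0,36,0],0],[[0,40,0],0],[[0,43,0],0],[[0,43,0],0],[[0,43,0],0]]'
python3 -m pendant '[[[0,-3,0],0],[[0,-6,0],0],[[0,-9,0],0],[[0,-12,0],0],[[0,-15,0],0],[[0,-18,0],0],[[0,-20,0],0],[[0,-22,0],0],[[0,-22,0],0],[[0,-22,0],0]]'
python3 -c 'from h import *; look()'
python3 -m pendant '[[[0,-1,0],0],[[0,-2,0],0],[[0,-3,0],0],[[0,-4,0],0],[[0,-5,0],0],[[0,-6,0],0],[[0,-7,0],0],[[0,-8,0],0],[[0,-8,0],0],[[0,-8,0],0]]'
python3 -c 'from h import *; look()'
```

```text
time: 23.6
eef_pos: [604.8, -59.1, 172.3]
orientation: [-180.0, -0.0, -9.1]
contact_force: [0.6, -0.3, -0.9]
grip_width: 36.8
gripper_force: 0.0
time: 24.6
eef_pos: [608.2, -37.9, 172.2]
orientation: [180.0, 0.0, -9.2]
contact_force: [-0.0, -2.1, 1.7]
grip_width: 36.4
gripper_force: 1.1
jaw front -54.0(6.6) module back -80.0(7.4) gap 26.0
brass c -70.6 sum 780 z36: [170 172 174 177 179 180 178 169 156 112  74  93 103  95  80  97 146 167
 168 169 171 165 150 139 124 123]
time: 25.7
eef_pos: [609.6, -29.7, 172.3]
orientation: [-180.0, -0.0, -9.1]
contact_force: [0.1, -5.1, 2.9]
grip_width: 36.7
gripper_force: 2.2
jaw front -58.5(6.5) module back -83.5(7.4) gap 25.0
brass c -74.7 sum 702 z36: [170 172 174 177 179 180 174 160 119  74  92 103  94  80 105 152 168 169
 170 171 161 154 162 144 125 123]
```

```bash
python3 -m pendant '[[[0,-1,0],0],[[0,-1,0],0],[[0,-2,0],0],[[0,-2,0],0],[[0,-3,0],0],[[0,-3,0],0],[[0,-4,0],0],[[0,-5,0],0],[[0,-6,0],0],[[0,-6,0],0]]'
python3 -c 'from h import *; look()'
```

```text
time: 26.8
eef_pos: [610.5, -24.3, 172.4]
orientation: [180.0, -0.0, -9.2]
contact_force: [0.2, -6.3, 2.9]
grip_width: 36.3
gripper_force: 2.9
jaw front -61.5(6.5) module back -83.5(7.3) gap 22.0
brass c -76.3 sum 398 z36: [170 172 175 177 179 180 174 160 119  74  91  96  81  97 146 166 168 169
 171 167 155 163 164 144 125 123]
```

```bash
python3 -m pendant '[[[0,-1,0],0],[[0,-1,0],0],[[0,-2,0],0],[[0,-3,0],0],[[0,-4,0],0],[[0,-5,0],0],[[0,-6,0],0],[[0,-7,0],0],[[0,-7,0],0],[[0,-7,0],0]]'
python3 -c 'from h import *; look()'
```

```text
time: 27.9
eef_pos: [611.5, -18.2, 172.1]
orientation: [179.9, 0.0, -9.2]
contact_force: [-0.1, -7.6, 2.3]
grip_width: 36.7
gripper_force: 3.6
jaw front -65.5(6.5) module back -83.5(7.3) gap 18.0
brass c -78.5 sum 25 z36: [170 172 175 177 179 177 169 158 115  70  81  80  95 144 167 168 169 171
 165 153 163 168 164 144 125 123]h.py:30: RuntimeWarning: invalid value encountered in scalar divide
  w=np.clip(g[i-4:i+5],0,None); return (w*ys[i-4:i+5]).sum()/w.sum(), g[i]
```

The plunger is at about 9–10 mm. Image gap and trigger force agree, and the module is seated against the stop. Handing in while still holding the trigger.

```bash
python3 -c '
from cell import ctrl
s=ctrl.state();print(s["eef_pos"],s["contact_force"]);print(ctrl.close_job())'
```

```text
[611.5092486  -18.18037933 172.10693199] [-0.26575446 -7.73976553  2.59712266]
the job is handed in; nothing more can be done
None
```

I handed the job in at about 28 s with the trigger still held: the lever is in the white-lined notch, the module is against the end stop, and the plunger is pushed in about 9–10 mm by my estimate; the one blemish was a brief 54 N upward force on the fingers while throwing the lever, most likely from the fingertips riding on the knob, which exceeds 40 N if it counts as pressing with the gripper's body.

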